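Rock the slant rack onto its tilt mark and hold it

TASK

Wind the stand's handwheel clockwise by its red knob, a full turn until it stops, so that the stud lifts the tube rack; then push the rack's orange pad end down, rocking the rack on the stud, until the swinging black needle settles within the red mark on the dial. Keep the rack resting on the stud and finish while still holding it there, the needle at rest on the mark; leave everything else on the bench where it stands.

Things in the scene. Friction and masses are not known exactly. Their poses are not given: they have to be found in the camera images.
- wheel_centre (a point): Slant stand, fixed: a grey gearbox carries a flat black handwheel (120 mm across, turning about the vertical), and 260 mm away along the stand is the brass stud, under the rack's middle. This point is the wheel's centre on its upper face, 59 mm above the bench. Its x and y axes turn with the wheel.
- knob_top (a point): Centre of the top of the wheel's red upright knob: a cylinder 20 mm across, 42 mm tall, standing on the wheel 43 mm from the wheel's centre, its top 103 mm above the bench. The knob spins freely on its own pin, so it can be pinched and led round in a circle without turning the gripper.
- wheel (a joint): Angle of the handwheel (rad), growing clockwise as seen from above; starts between 0 and 0.45 and runs to a hard stop at 6.9, always a little over one full turn. It needs about 4 to 6 N at the knob and stays where it is left. From 0 to the stop it lifts the stud by 40 mm.
- stud_top (a point): Top of the stud: a brass round bar, 16 mm across and 48 mm long, across the rack's middle, seated in a groove under the rack. Its top is about 42 mm above the bench with the wheel at 0 and 82 mm at the stop.
- rack: Blue slant rack, loose, about 0.7 kg, 64 x 310 mm: three amber tubes, four feet 46 mm long, steel counterweight at its +y end (by the wheel), orange press pad at its -y end, white dial (100 mm wide, top 170 mm above the feet's bottoms, leaning back 25 deg) on its +x side. Origin: middle of the rack at the feet's bottoms; y along the rack, z up. Stands flat on the bench at the start.
- pad_top (a point): Centre of the orange press pad's top, 50 mm (rack x) by 34 mm (rack y), 140 mm from the stud along the rack, 20 mm above the stud's top with the rack level. With the stud raised the rack rests tilted about 0.33 rad, pad end high. Pushed at the pad (about 1.5 to 3 N) it rocks on the stud, to 0.3 rad the other way at most; let go, it falls back.
- needle (a joint): Swing (rad) of the black needle, 88 mm long, hanging freely behind a fully clear window from a pivot near the middle of the dial's upper edge. Settled (it swings for 1 to 2 s) it hangs plumb on the leaning dial and so reads 1.1 times the rack's tilt: 0 with the rack level, positive with the pad end low.
- mark (a joint): Angle (rad) of the red mark on the dial, same pivot, zero and sense as the needle; set somewhere from 0.09 to 0.26, a tilt with the pad end low; it does not move during the run. The mark is a red band 30 mm long and 8.8 mm wide, about 0.1 rad as seen from the pivot.
- needle_tip (a point): Tip of the needle, 88 mm from its pivot; its z axis points up the needle.
- mark_tip (a point): Lower end of the red mark's centre line, 88 mm from the pivot; its z axis points at the pivot.
- beaker: Bystander to leave alone: a clear glass beaker, 70 mm across, 95 mm high; origin at the centre of its underside.
- reagent: Bystander to leave alone: a brown glass bottle with a blue cap, 60 mm across, 130 mm high; origin at the centre of its underside.
- jar: Bystander to leave alone: a clear jar with a red lid, 64 mm across, 85 mm high; origin at the centre of its underside.
- dishes: Bystander to leave alone: a stack of three round culture dishes, 90 mm across, 43 mm high; origin at the centre of its underside.
- tipbox: Bystander to leave alone: a clear box with a green lid, 88 x 123 x 57 mm; origin at the centre of its underside.
- tubes: Bystander to leave alone: a white upright tube stand, 70 x 190 mm, 118 mm high over the capped tubes; origin at the centre of its underside.

How it is judged:
On the way:
1. the handwheel is wound clockwise a full turn, to its stop (value of joint wheel above 6.7 rad), for 0.2 s.
At the end, for the whole second after the job is handed in: Wheel within 0.3 rad of its stop; needle at rest (under 0.2 rad/s) within 0.05 rad of the red mark's middle; fingers push on the rack with over 0.5 N; the rack is still and sits on the stud (stud top within 4 mm of the groove roof, 15 mm of its middle); held through the last second (value of joint wheel above 6.6 rad and angle between the z axis of needle_tip and the z axis of mark_tip, either way round below 0.05 rad and velocity of joint needle between -0.2 and 0.2 rad/s and contact force between rack and the fingers above 0.5 N and z of stud_top in the frame of rack between 0.042 and 0.05 m and y of stud_top in the frame of rack between -0.015 and 0.015 m and linear speed of rack below 0.03 m/s); the arm keeps its last pose, push and grip.
It fails at once if a bystander is moved more than 30 mm (distance of any of beaker, reagent, jar, dishes, tipbox, tubes from where it was at the start of the episode above 0.03 m).
It also fails if it takes over 64 s, if anything falls off the work surface, if the arm or the gripper's body presses on something with over 40 N, if the wrist force passes 120 N, or if a joint passes its speed limit or range.

ROBOT

A 6-joint arm with a two-finger parallel gripper is mounted at the origin on the work surface. World frame = base frame: x ahead of the robot, y to its left, z up, the work surface at z = 0. Lengths are in m, angles in rad, forces in N, time in s.
With the tool pointing down it reaches from about 0.25 to 0.775 m from the base axis. Payload 4 kg.
Tool frame: the origin (TCP) lies between the finger pads; the fingertips stand 14 mm ahead of it and the grasp point (between the pads) lies 5 mm behind it (nose_length is the distance from the TCP to the fingertips, in m); z points along the fingers, y is the line along which they close (so a half turn about z gives the same grasp; the last joint's range is limited). The gripper opens to 94 mm and grips with 3 to 60 N. Pads are 16 mm wide; open, the fingers measure 119 mm over their backs; the gripper's body (75 mm by 177 mm) begins 78 mm behind the grasp point.
Start: joints at [1.211, 0.087, 1.371, -0, 1.684, -0.103], TCP at [0.14, 0.532, 0.22] pointing down, gripper open.
Joint ranges: [-3.1, 3.1], [-0.76, 2.03], [0.27, 2.55], [-1.08, 4.22], [0.17, 2.65], [-2.57, 2.57]. Speed limits (rad/s): [2.79, 2.79, 3.14, 3.14, 3.14, 3.14].

INTERFACE

Orientations are given as [roll, pitch, yaw] about the fixed x, y, z axes, in that order (R = Rz(yaw) Ry(pitch) Rx(roll)).
In Python, from bench import * gives the robot as it stands.
- The arm moves only by the tool move_arm, never from a script. Its argument "steps" is one flat list of numbers, 7 for each row, row after row: the turn, a rotation vector about the world's x, y, z in rad, then the shift along the world's x, y, z in m, then the opening, from 0 (shut) to 1 (fully open). A call has 1 to 12 rows; each row is the pose to reach, as a shift and turn from the pose commanded when the call began; what a row does not reach only later rows make up. A row lasts 1/10 s, in which the tool goes at most 50 mm and 8.59 degrees, less where a joint would pass 70% of its speed; a pose out of reach is approached as far as the arm can. A call with a gripper value outside its range is refused whole. The fingers move at their own pace and stop on an object; the grip force is fixed at half the most. Time passes only in rows, so rows that repeat a pose let the fingers close. It gives the time, the measured TCP pose, the force, the opening and the grip force at its end, in the units of the state.
- get_obs(): the state, without advancing time (a new reading comes with each control period).
- snapshot(name): name is "scene" or "top" or "wrist"; returns (picture, depth): 384x512x3 uint8, red, green, blue; 384x512 float32, m along the optical axis (not along the pixel's ray), 0 where there is no reading.
- camera_model(name): a dict with "fx", "fy", "cx", "cy" (pixels), "rvec" (rotation vector, rad) and "tvec" (3), from world to camera coordinates, as OpenCV has them. Camera axes: x right, y down, z forward; pixel columns grow to the right and rows downward; lengths in m; the calibration is good to about 2 mm. A picture is of the moment at which its call begins: read the wrist's pose just before it. camera_model takes no time and is no camera call; for the wrist camera it gives the pose at the moment of the call.
- close_job(): hands the job in; it is judged then, once.
Trained networks look in the newest picture that a camera, given by its name, has taken for a name from the list of things; names that differ only in an ending like _2 or _b are one class to them, and where a whole thing is asked for, a point or a joint stands for the part that bears it (a point fixed in the world has none). Each returns a list of dicts, best first, with "score" (0 to 1); they miss things now and then, are a little off and sometimes report something else, mostly with a low value. They report only what shows in the picture. A call takes as long as a camera call.
- silhouettes(camera, target): "pixels" (384x512 bool, what is visible of it) and "uv" ([column, row] in pixels, amid what is visible of it).
- spot_point(camera, target): "uv" ([column, row] in pixels: a listed point, or the origin of a listed thing).
The state is a dict: "time": time; "joint_positions": joint angles; "qvel": joint speeds; "joint_torque": joint torques, N m; "tool_pos": TCP position; "ee_rot": TCP orientation; "wrist_force": force on the tool from outside, world axes, zero at the start; "wrist_torque": the same for the moment, N m; "width": finger opening in m; "finger_force": force on a finger pad.
Only numpy, scipy, OpenCV 4.12 (cv2) and the standard library are available. Lean on these libraries where they do the work, as an engineer would, in place of code of your own. Each camera call takes 0.05 s, during which the arm holds its last target. There are 200 camera calls.

## Working session

There is one attempt and no reset: what is moved stays moved. The work goes in short steps, Python scripts to look and compute and a tool call to move; the robot and the scene stay as the last step left them, time stands still between calls to the robot, and variables do not carry over. Pictures are saved under pics/ and viewed, at most 10 in all, crops included, and the job is handed in when it is done.

Besides the shell and the picture viewer there is one more tool, called after "Call:" as name(argument=value, ...) on one line, values as JSON. move_arm: Moves the arm, as the interface text tells. Its arguments: {"type":"object","properties":{"steps":{"type":"array"}},"required":["steps"]}

```bash
mkdir -p pics; cat > h.py <<'E'
from bench import *
import numpy as np, cv2
def cam(n):
    c=camera_model(n); R=cv2.Rodrigues(np.array(c["rvec"],float))[0]; return c,R,np.array(c["tvec"],float).ravel()
def ray(n,uv,z):
    c,R,t=cam(n); d=R.T@np.array([(uv[0]-c["cx"])/c["fx"],(uv[1]-c["cy"])/c["fy"],1]); o=-R.T@t
    return o+d*(z-o[2])/d[2]
def dep(n,uv,D):
    c,R,t=cam(n); u,v=int(round(uv[0])),int(round(uv[1])); d=np.median(D[max(0,v-1):v+2,max(0,u-1):u+2])
    return R.T@(np.array([(uv[0]-c["cx"])/c["fx"],(uv[1]-c["cy"])/c["fy"],1])*d-t)
def proj(n,p):
    c,R,t=cam(n); q=R@np.asarray(p)+t; return [c["fx"]*q[0]/q[2]+c["cx"],c["fy"]*q[1]/q[2]+c["cy"]]
E
python3 - <<'E'
from h import *
np.set_printoptions(precision=3,suppress=True)
ims=[]
for n in ["scene","top"]:
    p,D=snapshot(n); cv2.imwrite(f"pics/{n}0.png",p[:,:,::-1]); 
    for t,z in [("wheel_centre",.059),("knob_top",.103),("pad_top",.062),("stud_top",.042),("rack",0),("mark_tip",None),("needle_tip",None),("beaker",0),("reagent",0),("jar",0),("dishes",0),("tipbox",0),("tubes",0)]:
        r=spot_point(n,t)
        for q in r[:1]:
            print(n,t,round(q["score"],2),np.round(q["uv"],1),ray(n,q["uv"],z) if z is not None else "",dep(n,q["uv"],D))
print(get_obs())
E
```

```text
scene wheel_centre 0.97 [311.4 218.6] [0.549 0.197 0.059] [0.555 0.197 0.063]
scene knob_top 0.7 [312.  194.5] [0.482 0.198 0.103] [ 0.325  0.214 -0.001]
scene pad_top 0.6 [179.1 226.1] [ 0.625 -0.197  0.062] [ 0.63  -0.195  0.066]
scene rack 0.91 [227.2 237. ] [ 0.589 -0.06   0.   ] [ 0.67  -0.047  0.069]
scene mark_tip 0.61 [225.4 235.1]  [ 0.668 -0.052  0.074]
scene beaker 0.65 [113.4 203.7] [ 0.448 -0.473  0.   ] [ 0.476 -0.458  0.021]
scene reagent 0.96 [111.  242.2] [ 0.644 -0.407  0.   ] [ 0.664 -0.396  0.018]
scene jar 0.89 [361.1 272. ] [0.708 0.336 0.   ] [0.743 0.325 0.035]
scene dishes 0.9 [270.  288.2] [0.79  0.082 0.   ] [0.83  0.083 0.043]
scene tipbox 0.8 [376.4 194.5] [0.306 0.447 0.   ] [0.334 0.439 0.018]
scene tubes 0.57 [406.  229.2] [ 0.501  0.508 -0.   ] [0.511 0.504 0.008]
top wheel_centre 0.71 [213.2 190. ] [0.542 0.199 0.059] [0.541 0.197 0.07 ]
top knob_top 0.61 [212.6 200.2] [0.501 0.195 0.103] [0.501 0.195 0.103]
top pad_top 0.73 [242.5 129.9] [0.775 0.091 0.062] [0.78  0.091 0.043]
top stud_top 0.59 [181.9 150.3] [0.696 0.326 0.042] [0.69  0.319 0.075]
t
[... 265 characters left out ...]
 0.   ] [0.703 0.319 0.086]
top dishes 0.79 [245.6 128.3] [0.797 0.08  0.   ] [0.786 0.079 0.044]
top tipbox 0.98 [152.3 252.9] [0.294 0.44  0.   ] [0.3   0.424 0.057]
top tubes 0.86 [138.6 200.4] [0.5   0.501 0.   ] [0.498 0.484 0.052]
{'time': 1.4, 'joint_positions': array([ 1.211,  0.087,  1.371, -0.   ,  1.684, -0.103]), 'qvel': array([-0.001, -0.   , -0.001,  0.   ,  0.   , -0.   ]), 'joint_torque': array([ -0.001, -34.005, -30.259,   0.072,   0.024,  -0.   ]), 'tool_pos': array([0.14 , 0.532, 0.219]), 'ee_rot': array([3.142, 0.   , 2.885]), 'wrist_force': array([ 0.599, -0.71 , -0.487]), 'wrist_torque': array([-0.056,  0.011, -0.026]), 'finger_force': 0.0, 'width': 0.09409746726318205}
```

View pics/scene0.png

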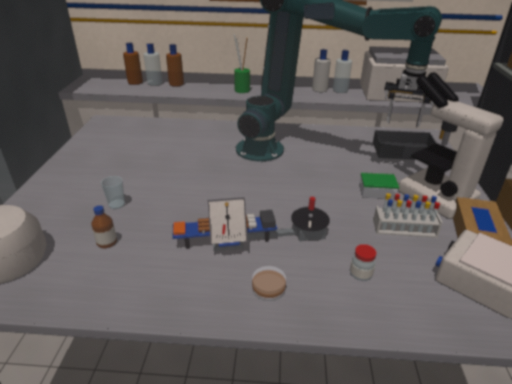

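View pics/top0.png

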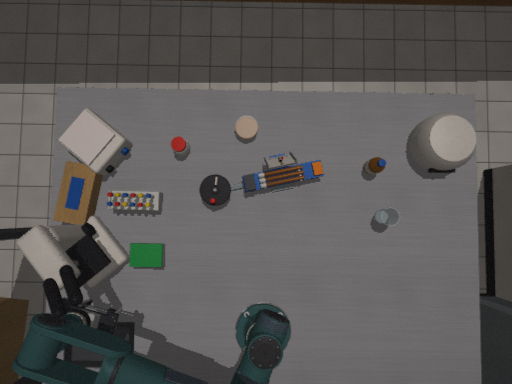

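The scene view shows the dial with needle and mark near (227,225), the pad at (180,228) and the wheel at (311,220). In the top view the knob is at (213,200), and wheel centre to rack middle measures 0.261 m, which agrees with the given 260 mm. I'm going above the knob.

Call:
move_arm(steps=[0,0,-0.14,0.03,-0.028,0.02,0.5,0,0,-0.28,0.06,-0.056,0.03,0.5,0,0,-0.42,0.09,-0.084,0.03,0.5,0,0,-0.55,0.12,-0.112,0.03,0.5,0,0,-0.69,0.15,-0.14,0.03,0.5,0,0,-0.83,0.18,-0.168,0.03,0.5,0,0,-0.97,0.21,-0.196,0.03,0.5,0,0,-1.11,0.25,-0.233,0.03,0.5,0,0,-1.11,0.28,-0.261,0.03,0.5,0,0,-1.11,0.31,-0.289,0.03,0.5,0,0,-1.11,0.34,-0.317,0.03,0.5,0,0,-1.11,0.361,-0.336,0.03,0.5])

```text
time: 2.6
tool_pos: [0.5023, 0.1938, 0.2494]
ee_rot: [3.141, 0.0, 1.773]
wrist_force: [-0.6, 0.3, -0.5]
width: 0.0468
finger_force: 0.0
```

Call:
move_arm(steps=[0,0,0,0,0,0,0.5,0,0,0,0,0,0,0.5])

```text
time: 2.8
tool_pos: [0.5007, 0.1958, 0.2492]
ee_rot: [-3.141, -0.001, 1.774]
wrist_force: [0.3, 0.1, 0.2]
width: 0.0471
finger_force: 0.0
```

```bash
python3 - <<'E'
from h import *
np.set_printoptions(precision=4,suppress=True)
o=get_obs(); print(o["time"],o["tool_pos"],o["ee_rot"],o["width"],o["wrist_force"])
n="wrist"; p,D=snapshot(n)
for t,z in [("wheel_centre",.059),("knob_top",.103),("rack",0),("pad_top",.062),("mark_tip",None),("needle_tip",None)]:
    for q in spot_point(n,t)[:1]: print(t,round(q["score"],2),np.round(q["uv"],1),ray(n,q["uv"],z) if z is not None else "",dep(n,q["uv"],D))
s,_=snapshot("scene"); s=cv2.resize(s[185:255,170:290],None,fx=4.5,fy=4.5,interpolation=cv2.INTER_CUBIC)
W=np.zeros((384+s.shape[0]*0,512,3),np.uint8)
cv2.imwrite("pics/w1.png",p[:,:,::-1]); cv2.imwrite("pics/s1.png",s[:,:,::-1])
E
```

```text
2.8 [0.5007 0.1958 0.2492] [-3.1408 -0.0006  1.7736] 0.04705920789802693 [0.3045 0.0544 0.1718]
wheel_centre 0.67 [291. 185.] [0.5404 0.1954 0.059 ] [0.5391 0.197  0.0677]
knob_top 0.87 [253.8 184.9] [0.4969 0.1965 0.103 ] [0.4969 0.1965 0.103 ]
rack 0.96 [284.8 344.6] [ 0.5976 -0.0598  0.    ] [ 0.5788 -0.0058  0.0691]
pad_top 0.37 [443.1  94.2] [0.6756 0.3252 0.062 ] [0.6797 0.3265 0.0544]
mark_tip 0.64 [254.3 183.4]  [0.4972 0.1981 0.1033]
```

View pics/w1.png

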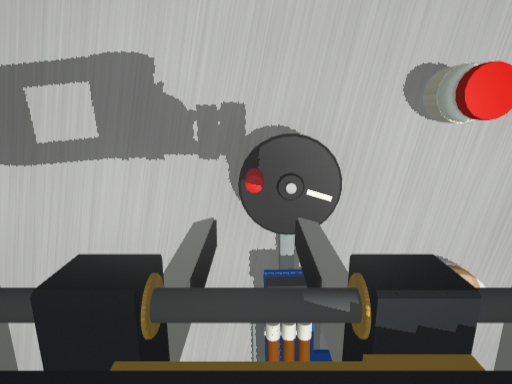

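View pics/s1.png

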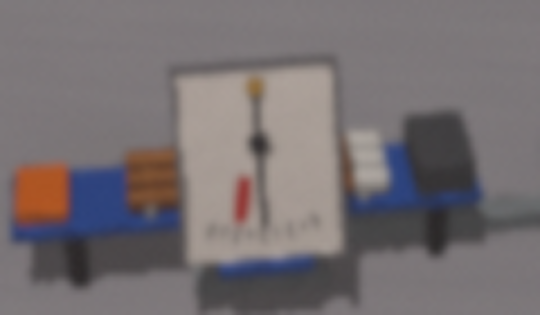

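The wrist view shows the knob at (254,180) and the hub at (291,187), a radius of 43.5 mm, as it should be. In the dial crop the needle hangs plumb and the red mark sits to its left, about 0.18 rad off. Next I descend and grip the knob.

Call:
move_arm(steps=[0,0,0,-0.0035,0.001,-0.04,0.5,0,0,0,-0.0035,0.001,-0.08,0.5,0,0,0,-0.0035,0.001,-0.12,0.5,0,0,0,-0.0035,0.001,-0.15,0.5,0,0,0,-0.0035,0.001,-0.161,0.5,0,0,0,-0.0035,0.001,-0.161,0.5,0,0,0,-0.0035,0.001,-0.161,0.15,0,0,0,-0.0035,0.001,-0.161,0.15,0,0,0,-0.0035,0.001,-0.161,0.15,0,0,0,-0.0035,0.001,-0.161,0.15])

```text
time: 4.2
tool_pos: [0.4986, 0.1973, 0.0902]
ee_rot: [3.137, -0.0, 1.775]
wrist_force: [-0.2, -1.6, 0.9]
width: 0.0194
finger_force: 30.0
```

```bash
python3 -c "
import numpy as np
# knob at centre+0.043*(cos a, sin a), a=pi-w ; shift from start w0
for w0 in [0,1.8,3.6,5.4]:
    w=w0+np.arange(1,13)*.15
    print(w0,[(round(-.043*(np.cos(x)-np.cos(w0)),3),round(.043*(np.sin(x)-np.sin(w0)),3)) for x in w])
"
```

```text
0 [(np.float64(0.0), np.float64(0.006)), (np.float64(0.002), np.float64(0.013)), (np.float64(0.004), np.float64(0.019)), (np.float64(0.008), np.float64(0.024)), (np.float64(0.012), np.float64(0.029)), (np.float64(0.016), np.float64(0.034)), (np.float64(0.022), np.float64(0.037)), (np.float64(0.027), np.float64(0.04)), (np.float64(0.034), np.float64(0.042)), (np.float64(0.04), np.float64(0.043)), (np.float64(0.046), np.float64(0.043)), (np.float64(0.053), np.float64(0.042))]
1.8 [(np.float64(0.006), np.float64(-0.002)), (np.float64(0.012), np.float64(-0.005)), (np.float64(0.017), np.float64(-0.008)), (np.float64(0.022), np.float64(-0.013)), (np.float64(0.026), np.float64(-0.018)), (np.float64(0.029), np.float64(-0.023)), (np.float64(0.031), np.float64(-0.03)), (np.float64(0.033), np.float64(-0.036)), (np.float64(0.033), np.float64(-0.042)), (np.float64(0.033), np.float64(-0.049)), (np.float64(0.031), np.float64(-0.055)), (np.float64(0.029), np.float64(-0.061))]
3.6 [(np.float64(-0.003), np.float64(-0.006)), (np.float64(-0.007), np.float64(-0.011)), (np.float64(-0.012), np.float64(-0.0
[... 177 characters left out ...]
.float64(-0.042), np.float64(-0.024)), (np.float64(-0.049), np.float64(-0.023)), (np.float64(-0.055), np.float64(-0.021)), (np.float64(-0.061), np.float64(-0.018)), (np.float64(-0.066), np.float64(-0.014))]
5.4 [(np.float64(-0.005), np.float64(0.004)), (np.float64(-0.009), np.float64(0.01)), (np.float64(-0.012), np.float64(0.015)), (np.float64(-0.014), np.float64(0.021)), (np.float64(-0.015), np.float64(0.028)), (np.float64(-0.016), np.float64(0.034)), (np.float64(-0.015), np.float64(0.04)), (np.float64(-0.014), np.float64(0.047)), (np.float64(-0.011), np.float64(0.053)), (np.float64(-0.008), np.float64(0.058)), (np.float64(-0.004), np.float64(0.063)), (np.float64(0.001), np.float64(0.067))]
```

Call:
move_arm(steps=[0,0,0,0,0.006,0,0.15,0,0,0,0.002,0.013,0,0.15,0,0,0,0.004,0.019,0,0.15,0,0,0,0.008,0.024,0,0.15,0,0,0,0.012,0.029,0,0.15,0,0,0,0.016,0.034,0,0.15,0,0,0,0.022,0.037,0,0.15,0,0,0,0.027,0.04,0,0.15,0,0,0,0.034,0.042,0,0.15,0,0,0,0.04,0.043,0,0.15,0,0,0,0.046,0.043,0,0.15,0,0,0,0.053,0.042,0,0.15])

```text
time: 5.4
tool_pos: [0.549, 0.2362, 0.09]
ee_rot: [-3.137, 0.005, 1.774]
wrist_force: [-7.3, -8.5, 8.4]
width: 0.0193
finger_force: 30.0
```

Call:
move_arm(steps=[0,0,0,0.006,-0.002,0,0.15,0,0,0,0.012,-0.005,0,0.15,0,0,0,0.017,-0.008,0,0.15,0,0,0,0.022,-0.013,0,0.15,0,0,0,0.026,-0.018,0,0.15,0,0,0,0.029,-0.023,0,0.15,0,0,0,0.031,-0.03,0,0.15,0,0,0,0.033,-0.036,0,0.15,0,0,0,0.033,-0.042,0,0.15,0,0,0,0.033,-0.049,0,0.15,0,0,0,0.031,-0.055,0,0.15,0,0,0,0.029,-0.061,0,0.15])

```text
time: 6.6
tool_pos: [0.582, 0.1796, 0.0902]
ee_rot: [3.133, -0.002, 1.775]
wrist_force: [5.3, 4.6, 1.7]
width: 0.0192
finger_force: 30.0
```

Call:
move_arm(steps=[0,0,0,-0.003,-0.006,0,0.15,0,0,0,-0.007,-0.011,0,0.15,0,0,0,-0.012,-0.015,0,0.15,0,0,0,-0.017,-0.018,0,0.15,0,0,0,-0.023,-0.021,0,0.15,0,0,0,-0.029,-0.023,0,0.15,0,0,0,-0.036,-0.024,0,0.15,0,0,0,-0.042,-0.024,0,0.15,0,0,0,-0.049,-0.023,0,0.15,0,0,0,-0.055,-0.021,0,0.15,0,0,0,-0.061,-0.018,0,0.15,0,0,0,-0.066,-0.014,0,0.15])

```text
time: 7.8
tool_pos: [0.5144, 0.1604, 0.0901]
ee_rot: [3.14, 0.008, 1.773]
wrist_force: [-0.1, -7.5, 6.2]
width: 0.0192
finger_force: 30.0
```

Call:
move_arm(steps=[0,0,0,-0.005,0.004,0,0.15,0,0,0,-0.009,0.01,0,0.15,0,0,0,-0.012,0.015,0,0.15,0,0,0,-0.014,0.021,0,0.15,0,0,0,-0.015,0.028,0,0.15,0,0,0,-0.016,0.034,0,0.15,0,0,0,-0.015,0.04,0,0.15,0,0,0,-0.014,0.045,0,0.15,0,0,0,-0.014,0.045,0,0.15])

```text
time: 8.7
tool_pos: [0.5008, 0.2079, 0.0901]
ee_rot: [3.138, 0.004, 1.775]
wrist_force: [2.0, -2.7, 4.9]
width: 0.0193
finger_force: 30.0
```

Call:
move_arm(steps=[0,0,0,0.002,0.005,0,0.15,0,0,0,0.004,0.01,0,0.15,0,0,0,0.006,0.014,0,0.15,0,0,0,0.009,0.018,0,0.15,0,0,0,0.009,0.018,0,0.15,0,0,0,0.009,0.018,0,0.15,0,0,0,0.009,0.018,0,0.15])

```text
time: 9.4
tool_pos: [0.5017, 0.2145, 0.0896]
ee_rot: [-3.119, 0.023, 1.772]
wrist_force: [-19.5, -29.5, 22.4]
width: 0.0193
finger_force: 30.0
```

Force built up to about 35 N at a travel of about 6.7 rad, so this is the stop. I ease off, release and rise.

Call:
move_arm(steps=[0,0,0,-0.003,-0.007,0,0.15,0,0,0,-0.005,-0.01,0,0.15,0,0,0,-0.005,-0.01,0,0.5,0,0,0,-0.005,-0.01,0,0.5,0,0,0,-0.005,-0.01,0,0.5,0,0,0,-0.005,-0.01,0.04,0.5,0,0,0,-0.005,-0.01,0.08,0.5,0,0,0,-0.005,-0.01,0.12,0.5,0,0,0,-0.005,-0.01,0.16,0.5,0,0,0,-0.005,-0.01,0.16,0.5])

```text
time: 10.4
tool_pos: [0.506, 0.2183, 0.2557]
ee_rot: [3.128, -0.001, 1.775]
wrist_force: [0.4, 0.3, -0.1]
width: 0.0469
finger_force: 0.0
```

```bash
python3 - <<'E'
from h import *
np.set_printoptions(precision=4,suppress=True)
o=get_obs(); print(o["time"],o["tool_pos"],o["ee_rot"],o["width"],o["wrist_force"])
for n in ["wrist","scene","top"]:
    p,D=snapshot(n)
    for t,z in [("wheel_centre",.059),("knob_top",.103),("pad_top",.146)]:
        for q in spot_point(n,t)[:1]: print(n,t,round(q["score"],2),np.round(q["uv"],1),ray(n,q["uv"],z),dep(n,q["uv"],D))
    if n=="scene":
        cv2.imwrite("pics/s2.png",cv2.resize(p[165:255,160:330],None,fx=4.5,fy=4.5,interpolation=cv2.INTER_CUBIC)[:,:,::-1])
E
```

```text
10.4 [0.506  0.2183 0.2557] [ 3.1284 -0.0014  1.7754] 0.04686619634947139 [ 0.3736  0.3041 -0.052 ]
wrist knob_top 0.74 [245.  191.2] [0.4924 0.2091 0.103 ] [0.4925 0.2069 0.094 ]
scene wheel_centre 0.87 [309.5 214.1] [0.5267 0.1922 0.059 ] [0.5401 0.1908 0.0689]
scene knob_top 0.93 [315.8 197.7] [0.4987 0.209  0.103 ] [0.5006 0.2087 0.1043]
scene pad_top 0.83 [181.9 202.3] [ 0.6206 -0.1818  0.146 ] [ 0.618  -0.1826  0.1441]
top wheel_centre 0.69 [213.4 190.7] [0.539  0.1979 0.059 ] [0.5384 0.1969 0.0681]
top knob_top 0.95 [210.5 198.2] [0.5081 0.2031 0.103 ] [0.5079 0.2027 0.1057]
top pad_top 0.63 [317.  164.6] [ 0.6327 -0.1811  0.146 ] [ 0.6326 -0.1811  0.1464]
```

View pics/s2.png

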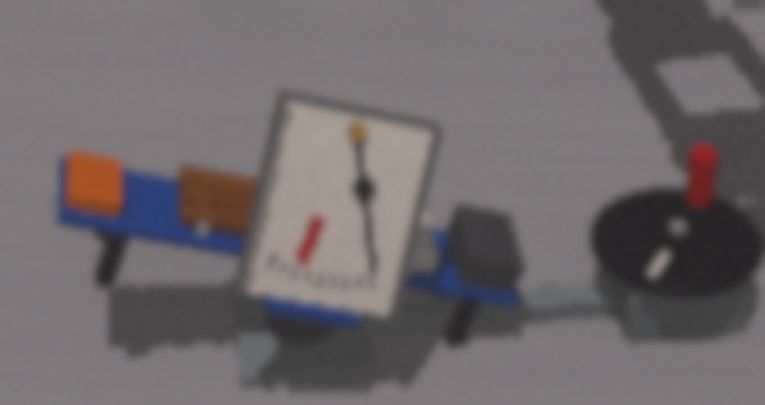

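The scene crop shows the rack lifted with its pad end high: pad at (95,182), knob at (703,175), dial clear. Its pad height of 0.145 m matches the 0.146 predicted for a full lift. I go round on the robot's side to above the pad with closed fingers.

Call:
move_arm(steps=[0,0,0,0,-0.02,0.04,0,0,0,0,0,-0.06,0.05,0,0,0,0,0,-0.1,0.05,0,0,0,0,0,-0.14,0.05,0,0,0,0,0,-0.18,0.05,0,0,0,0,0,-0.22,0.05,0,0,0,0,0.01,-0.26,0.05,0,0,0,0,0.03,-0.3,0.05,0,0,0,0,0.05,-0.34,0.05,0,0,0,0,0.08,-0.375,0.05,0,0,0,0,0.11,-0.398,0.03,0,0,0,0,0.12,-0.398,0,0])

```text
time: 12.2
tool_pos: [0.6257, -0.1851, 0.2482]
ee_rot: [3.139, 0.003, 1.771]
wrist_force: [-0.3, 0.1, 0.7]
width: 0.0004
finger_force: 0.0
```

Call:
move_arm(steps=[0,0,0,0,0,-0.02,0,0,0,0,0,0,-0.04,0,0,0,0,0,0,-0.06,0,0,0,0,0,0,-0.07,0,0,0,0,0,0,-0.07,0,0,0,0,0,0,-0.07,0])

```text
time: 12.8
tool_pos: [0.6235, -0.1811, 0.1793]
ee_rot: [3.141, 0.001, 1.775]
wrist_force: [-0.6, 0.3, 1.1]
width: 0.0004
finger_force: 0.0
```

```bash
python3 - <<'E'
from h import *
np.set_printoptions(precision=4,suppress=True)
o=get_obs(); print(o["time"],o["tool_pos"],o["ee_rot"],o["width"],o["wrist_force"])
n="scene";p,D=snapshot(n)
cv2.imwrite("pics/s3.png",cv2.resize(p[145:255,150:300],None,fx=4.5,fy=4.5,interpolation=cv2.INTER_CUBIC)[:,:,::-1])
E
```

```text
12.8 [ 0.6235 -0.1811  0.1793] [3.1406 0.0006 1.7748] 0.0004375560063545274 [-0.5655  0.2905  1.1341]
```

View pics/s3.png

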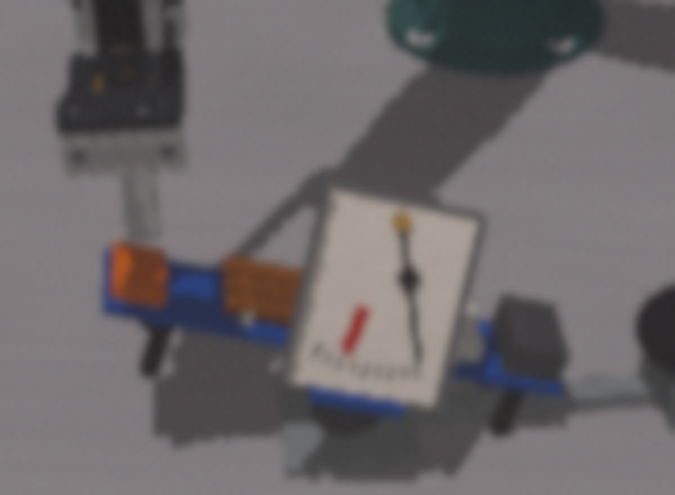

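The fingers are just above the pad, at (140,240) in the crop. I press down along its arc.

Call:
move_arm(steps=[0,0,0,0.002,0,-0.01,0,0,0,0,0.002,0,-0.018,0,0,0,0,0.0025,-0.002,-0.026,0,0,0,0,0.003,-0.005,-0.034,0,0,0,0,0.0035,-0.007,-0.041,0,0,0,0,0.004,-0.009,-0.048,0,0,0,0,0.0045,-0.011,-0.055,0,0,0,0,0.005,-0.012,-0.062,0,0,0,0,0.005,-0.013,-0.068,0,0,0,0,0.005,-0.014,-0.074,0,0,0,0,0.005,-0.015,-0.079,0,0,0,0,0.005,-0.015,-0.082,0])

```text
time: 14.05
tool_pos: [0.6278, -0.1954, 0.0956]
ee_rot: [-3.141, -0.002, 1.775]
wrist_force: [0.1, 0.7, 2.2]
width: 0.0005
finger_force: 0.9
```

Call:
move_arm(steps=[0,0,0,0,0,0,0,0,0,0,0,0,0,0,0,0,0,0,0,0,0,0,0,0,0,0,0,0,0,0,0,0,0,0,0,0,0,0,0,0,0,0,0,0,0,0,0,0,0,0,0,0,0,0,0,0,0,0,0,0,0,0,0,0,0,0,0,0,0,0,0,0,0,0,0,0,0,0,0,0,0,0,0,0])

```text
time: 15.25
tool_pos: [0.6282, -0.196, 0.0965]
ee_rot: [3.141, 0.0, 1.775]
wrist_force: [-0.1, 1.3, 2.1]
width: 0.0006
finger_force: 0.9
```

Call:
move_arm(steps=[0,0,0,0,0,0,0,0,0,0,0,0,0,0,0,0,0,0,0,0,0,0,0,0,0,0,0,0,0,0,0,0,0,0,0,0,0,0,0,0,0,0,0,0,0,0,0,0,0,0,0,0,0,0,0,0,0,0,0,0,0,0,0,0,0,0,0,0,0,0,0,0,0,0,0,0,0,0,0,0,0,0,0,0])

```text
time: 16.45
tool_pos: [0.6282, -0.196, 0.0965]
ee_rot: [3.141, 0.0, 1.775]
wrist_force: [-0.8, 2.2, 2.0]
width: 0.0003
finger_force: 0.9
```

```bash
python3 - <<'E'
from h import *
np.set_printoptions(precision=4,suppress=True)
o=get_obs(); print(o["time"],o["tool_pos"],o["ee_rot"],o["width"],o["wrist_force"])
n="scene";p,D=snapshot(n)
for t in ["needle_tip","mark_tip","pad_top"]: print(t,[(round(q["score"],2),np.round(q["uv"],1)) for q in spot_point(n,t)[:2]])
cv2.imwrite("pics/s4.png",cv2.resize(p[165:255,190:270],None,fx=6.5,fy=6.5,interpolation=cv2.INTER_CUBIC)[:,:,::-1])
E
```

```text
16.45 [ 0.6282 -0.196   0.0965] [3.1415 0.     1.7748] 0.00029799603107086585 [-0.8372  2.1893  1.9584]
needle_tip [(0.48, array([222.3, 227. ])), (0.32, array([270.2, 286.6]))]
mark_tip []
pad_top [(0.8, array([177.8, 219.9]))]
```

View pics/s4.png

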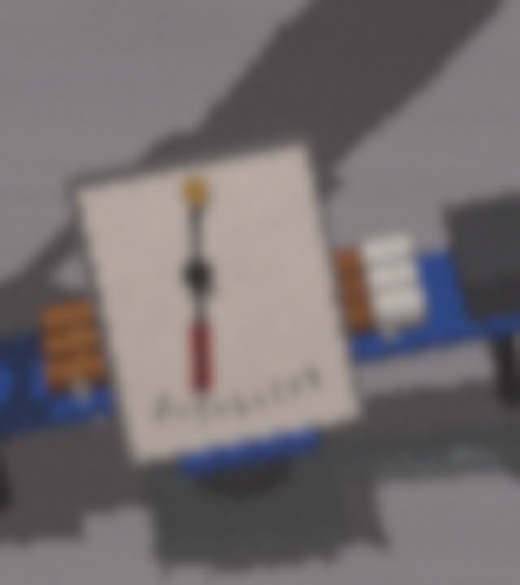

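The crop shows the needle hanging down over the red mark at (202,355). I'll measure the centring.

```bash
python3 - <<'E'
from h import *
np.set_printoptions(precision=1,suppress=True,linewidth=150)
p=np.mean([snapshot("scene")[0].astype(float) for _ in range(3)],0)
for v in range(196,228,2 if 0 else 1):
    a=p[v,214:230]; print(v,"R",a[:,0].round().astype(int),"" if v<213 else ("G",a[:,1].round().astype(int)))
    
    lo=p[v,214:230]
# mark centre: R-G ; needle centre: above mark, drop in G
for v in range(213,227):
    a=p[v,214:230]; w=np.clip(a[:,0]-a[:,1]-20,0,None); d=np.clip(150-a[:,1],0,None) 
    bg=np.max(a[:,0]); k=np.clip(bg*.9-a[:,0],0,None)
    u=np.arange(214,230); print(v,round((w*u).sum()/max(w.sum(),1),2))
E
```

```text
196 R [181 181 179 175 159 137 130 142 162 175 178 179 180 180 181 181] 
197 R [181 181 180 176 159 127 117 143 166 177 179 180 180 181 181 180] 
198 R [182 181 180 177 159 124 117 150 172 179 179 180 180 180 180 180] 
199 R [181 181 180 177 161 128 123 156 175 179 179 179 179 179 179 179] 
200 R [181 181 180 177 164 135 128 158 175 178 178 178 178 178 178 178] 
201 R [180 179 179 177 166 139 130 159 176 178 177 178 178 178 179 178] 
202 R [179 179 178 177 166 140 130 159 176 178 178 178 178 178 178 178] 
203 R [178 178 178 176 164 137 126 155 173 177 178 178 178 178 178 178] 
204 R [178 177 178 172 155 123 111 139 163 174 177 177 177 177 178 178] 
205 R [178 177 176 164 135  98  85 109 141 166 175 176 176 176 177 178] 
206 R [176 177 174 156 116  75  62  82 121 159 174 176 176 175 176 177] 
207 R [176 176 173 154 110  67  55  70 113 157 174 175 175 175 176 176] 
208 R [177 177 174 159 122  82  62  76 115 155 172 176 175 175 176 177] 
209 R [177 178 176 167 144 107  79  89 122 153 171 176 176 176 176 178] 
210 R [177 177 177 174 160 129  99 109 137 160 173 176 176 176 177 178] 
211 R
[... 2091 characters left out ...]
,  87,  86, 117, 149, 160, 161, 159, 160, 160, 158]))
225 R [165 162 168 172 169 156 132 130 154 167 171 167 163 167 167 162] ('G', array([154, 151, 157, 160, 151, 132, 112, 111, 134, 152, 159, 157, 152, 156, 156, 151]))
226 R [154 151 162 167 167 159 144 142 156 162 164 161 154 158 162 155] ('G', array([144, 140, 151, 155, 153, 143, 131, 131, 143, 149, 153, 150, 144, 148, 152, 146]))
227 R [147 145 157 158 159 158 149 148 156 154 157 158 150 151 160 160] ('G', array([137, 137, 147, 148, 148, 147, 139, 139, 146, 144, 146, 148, 140, 141, 150, 149]))
213 0.0
214 219.61
215 220.24
216 220.28
217 220.3
218 220.32
219 220.35
220 220.44
221 220.52
222 220.56
223 220.57
224 220.47
225 219.0
226 0.0
```

The needle and mark centres agree within 0.05 px (0.5 px is about 0.016 rad). The contact force is about 2 N and everything is steady, so I'm handing in.

```bash
python3 -c "
from bench import *
o=get_obs(); print(o['time'],o['tool_pos'],o['wrist_force']); print(close_job())"
```

```text
16.8 [ 0.62821272 -0.19601683  0.09651733] [0.61596881 1.42935014 1.76873007]
the job is handed in; nothing more can be done
None
```

I wound the handwheel to its stop and held the rack rocked on the stud, with the needle at rest on the red mark, then handed in at 16.8 s; no verdict came back, and I did not re-check the bystanders.

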